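Take the top weighing pan from the nest and seat it on the shop scale

ROBOT

A 6-joint arm with a two-finger parallel gripper is mounted at the origin on the work surface. World frame = base frame: x ahead of the robot, y to its left, z up, the work surface at z = 0. Lengths are in mm, angles in rad, forces in N, time in s.
With the tool pointing down it reaches from about 350 to 875 mm from the base axis. Payload 4.2 kg.
Tool frame: the origin (TCP) lies midway between the tips of the shut fingers; the grasp point (between the pads) lies 19 mm behind it; x points along the fingers, y is the direction in which the jaws open and shut, and the axes are right-handed (so a half turn about x gives the same grasp; the last joint's range is limited). The gripper opens to 85 mm and grips with 20 to 120 N. Pads are 22 mm wide; open, the fingers measure 114 mm over their backs; the gripper's body (76 mm by 85 mm) begins 54 mm behind the grasp point. The pads swing forward as they close: fully open they stand 13 mm farther back than shut.
Start: joints at [-1.082, 0.385, 0.008, 0, -1.194, -0.259], TCP at [142.382, -608.545, 199.012] pointing down, gripper open.
Joint ranges: [-3.14, 3.14], [-1.21, 2.06], [-1.07, 1.41], [-3.16, 2.05], [-2.99, -0.16], [-3.1, 3.1]. Speed limits (rad/s): [2.79, 2.79, 3.14, 3.14, 3.14, 3.14].

INTERFACE

Orientations are given as a unit quaternion [x, y, z, w].
In Python, from bench import readout, imaging, arm gives the robot as it stands.
- The arm moves only by the tool arm_command, never from a script. Its argument "increments" is a list of rows, each a list of 3 entries, a list of its own where there are three numbers: the turn, a rotation vector about the world's x, y, z in degrees, then the shift along the world's x, y, z in mm, then the closure, from 0 (fully open) to 1 (shut). In form: [[[ax, ay, az], [tx, ty, tz], fingers], ...]. A call has exactly 5 rows; each row is the pose to reach, as a shift and turn from the pose measured when the call began; what a row does not reach only later rows make up. A row lasts 1/10 s, in which the tool goes at most 50 mm and 8.59 degrees, less where a joint would pass 70% of its speed; a pose out of reach is approached as far as the arm can. A call with a gripper value outside its range is refused whole. The fingers move at their own pace and stop on an object; the grip force is fixed at half the most. Time passes only in rows, so rows that repeat a pose let the fingers close, or fill a call up. It gives the time, the measured TCP pose, the force and the opening at its end, in the units of the state.
- readout.read_state(): the state, without advancing time (a new reading comes with each control period).
- imaging.get_image(name): name is "side" or "top"; returns (picture, depth): 480x640x3 uint8, blue, green, red; 480x640 float32, mm along the optical axis (not along the pixel's ray), 0 where there is no reading.
- imaging.camera_info(name): a dict with "vfov" (degrees; the focal length in pixels is half the picture's height over the tangent of half this angle, whatever the lens; pixels are square), "cx", "cy" (the principal point, pixels), "eye" and "rotation" of the camera in the world. Camera axes: x right, y down, z forward; pixel columns grow to the right and rows downward; lengths in mm; the calibration is good to about 2 mm. A picture is of the moment at which its call begins. camera_info takes no time and is no camera call.
- arm.job_done(): hands the job in, once; it reports no verdict.
The state is a dict: "clock": time; "joints": joint angles; "joint_vel": joint speeds; "joint_efforts": joint torques, N m; "position": TCP position; "ee_rot": TCP orientation; "contact_force": force on the tool from outside, world axes, zero at the start; "wrist_torque": the same for the moment, N m; "gripper_width": finger opening in mm.
Only numpy, scipy, OpenCV 4.12 (cv2) and the standard library are available. Lean on these libraries where they do the work, as an engineer would, in place of code of your own. Each camera call takes 0.05 s, during which the arm holds its last target. There are 200 camera calls.

TASK

Take only the top steel weighing pan from the leaning nest, leaving the pans beneath it in place, and seat it fully down on the scale with its square collar over the scale's square spindle (the handle may point to any of the four sides). The pans are linked: each has a toe tucked under the wire loop of the pan below, so a straight lift drags the next pan up; raise the handle end first, draw the toe out, then lift. Set it down gently without pressing hard on the scale, let go, and leave the other things on the counter alone.

Things in the scene. Friction and masses are not known exactly. Their poses are not given: they have to be found in the camera images.
- pan_top: uppermost of three like steel pans (0.12 kg) nested in the leaning holder. Round bowl, floor radius 42, rim radius 54, wall 2.5 mm sloping 20 deg. Origin: centre of the underside of its square collar; z: bowl axis to its mouth; x: to the handle. Pan frame, mm: collar z 0-13, outside 46 square, bore 34 square, sides along x and y; floor underside z 13, rim z 45. Pans nest every 16 mm along z.
- pan_handle (a point): middle of the upper face of the top pan's handle, a flat tongue (pan frame x 50 to 112, 36 wide in y, z 37 to 45 mm; this point x 81, y 0, z 45); axes as the pan. The next pan's like handle lies 8 mm below it: fingers that reach more than 16 mm below this face grip both.
- pan_toe (a point): tip of the top pan's toe (pan x -84, z 43 mm), a flat tab x -84 to -50, 24 wide, z 41 to 45. It lies about 2.5 mm below the loop crossbar of the pan beneath and comes free once drawn 16 mm towards the handle end; the nested bowl blocks that until the handle end is raised. Axes as the pan.
- pan_rim (a point): toe end of the top pan's rim (pan x -54, y 0, z 45 mm), axes as the pan. Tipping the pan 12 to 20 deg about this point, handle end up, lifts the bowl out of the pan beneath while the toe stays under the crossbar; the more it is then drawn along, the more it must be tipped.
- pan_second: the next pan in the nest, same shape and frame as pan_top (loose); it must stay in place
- second_loop (a point): middle of the crossbar of the second pan's wire loop (pan frame x -71, z 66.5 mm). Every loose pan has such a loop of 5 mm wire leaning out from the rim at the toe end, legs at y -26 and 26; the toe of the pan above is tucked through it, under the crossbar.
- pan_third: the lowest loose pan, same shape and frame; it must stay in place. It rests in a like fixed pan without loop on the holder
- holder: fixed wooden stand, base 170 x 130 mm, that holds the nest leaning 24 deg: at yaw 0 the handles are at the high, +x end and the toes at the low end. Origin: centre of its underside, z up, about 200 mm high with its pans
- scale: fixed counter scale, 200 x 190 x 72 mm with a 90 mm square steel plate on top. Origin: centre of its underside, z up, sides along x and y
- scale_seat (a point): centre of the top face of the scale's plate (72 mm above the counter), axes as the scale. A square steel spindle stands here: 30 mm square with sides along x and y, straight for 6 mm, then tapering for 6 mm to 18 mm square. A fully seated pan has its origin on this point
- jar: bystander: jar with black lid, 90 mm diameter, 150 mm tall; origin at the centre of its underside
- card_reader: bystander: payment terminal lying flat, 150 x 75 x 30 mm; origin at the centre of its underside
Mind the look-alikes: they are no part of the job. What is shaped like the pan_top but blue or pink is not meant. Leave any turquoise look-alike of the pan_second alone.

How it is judged (in metres and radians):
On the way:
1. the top pan is clear of the nest and the next pan has stayed in place (distance between pan_top and pan_second above 0.1 m and distance of pan_second from where it was at the start of the episode below 0.01 m), for 0.1 s.
At the end, for the whole second after the job is handed in: The top pan rests level (within 0.06 rad) on the scale plate with its collar over the spindle: origin within 5 mm sideways and 3 mm in height of the seat, sides square to the scale within 0.17 rad, at rest; the other two pans are within 10 mm of where they were (horizontal distance between pan_top and scale_seat below 0.005 m and z of pan_top in the frame of scale_seat between -0.003 and 0.003 m and angle between pan_top's own z axis and vertical below 0.06 rad and (angle between the x axis of pan_top and the x axis of scale, either way round below 0.17 rad or angle between the x axis of pan_top and the y axis of scale, either way round below 0.17 rad) and linear speed of pan_top below 0.01 m/s and distance of each of pan_second, pan_third from where it was at the start of the episode below 0.01 m); the robot touches nothing.
It fails at once if a lower pan is dragged more than 15 mm out of place (distance of any of pan_second, pan_third from where it was at the start of the episode above 0.015 m).
It fails at once if the scale is pressed with more than 40 N (contact force between scale and anything else above 40 N).
It fails at once if a bystander is moved more than 30 mm (distance of any of jar, card_reader from where it was at the start of the episode above 0.03 m).
It also fails if it takes over 48 s, if anything falls off the work surface, if the arm or the gripper's body presses on something with over 40 N, if the wrist force passes 120 N, or if a joint passes its speed limit or range.

## Working session

There is one attempt and no reset: what is moved stays moved. The work goes in short steps, Python scripts to look and compute and a tool call to move; the robot and the scene stay as the last step left them, time stands still between calls to the robot, and variables do not carry over. Pictures are saved under pics/ and viewed, about 8 in all and at most 12, crops included, and the job is handed in when it is done.

Besides the shell and the picture viewer there is one more tool, called after "Call:" as a command line: name --argument value ..., lists and objects as JSON in quotes. arm_command: Moves the arm, as the interface text tells. Its arguments: {"type":"object","properties":{"increments":{"type":"array","items":{"type":"array"}}},"required":["increments"]}

```bash
mkdir -p pics
cat > h.py <<'E'
import numpy as np, cv2
from bench import readout, imaging, arm
def cam(n):
    c=imaging.camera_info(n); f=240/np.tan(np.radians(c['vfov'])/2)
    return f,c['cx'],c['cy'],np.array(c['eye'],float),np.array(c['rotation'],float),c
def pts(n,d):
    f,cx,cy,e,R,_=cam(n); v,u=np.mgrid[:480,:640]
    P=np.stack([(u-cx)/f*d,(v-cy)/f*d,d],-1)
    W=P@R.T+e; W[d==0]=np.nan; return W
def get(n,tag):
    p,d=imaging.get_image(n); cv2.imwrite(f'pics/{tag}.png',p); np.savez(f'/tmp/{tag}.npz',p=p,d=d); return p,d
def proj(n,X):
    f,cx,cy,e,R,_=cam(n); c=(np.atleast_2d(X)-e)@R; return np.c_[c[:,0]/c[:,2]*f+cx,c[:,1]/c[:,2]*f+cy]
E
python3 - <<'E'
from h import *
for n in('top','side'):
    print(cam(n)[5]); get(n,n+'0')
print(readout.read_state())
E
```

```text
{'vfov': 49.26554574023141, 'cx': 317.16607250654334, 'cy': 239.66684635827045, 'eye': array([ 307.83050929, -113.59101644, 1143.14164438]), 'rotation': array([ 0.7085879 , -0.70013572,  0.0609422 , -0.06323929])}
{'vfov': 48.43083980040104, 'cx': 320.43852230448965, 'cy': 235.16208878891766, 'eye': array([-271.87359497,  618.49040697,  834.7661647 ]), 'rotation': array([-0.34512602,  0.81747644, -0.42386341,  0.18154918])}
{'clock': 0.1, 'joints': array([-1.08238407e+00,  3.85476858e-01,  6.77358187e-03, -4.31258849e-04,
       -1.19399481e+00, -2.58578139e-01]), 'joint_vel': array([ 0.00074281, -0.00161458,  0.00295295,  0.00119476,  0.0001379 ,
       -0.0007673 ]), 'joint_efforts': array([-1.09625209e-03, -3.93319237e+01,  1.88928688e+01,  4.19797182e+00,
       -2.62473186e-03,  1.01054439e-05]), 'position': array([ 142.2543553 , -608.00226766,  198.03761717]), 'ee_rot': array([-0.08034627,  0.70256241,  0.08170172,  0.70233565]), 'contact_force': array([-0.00816825, -0.15190913,  0.4722997 ]), 'wrist_torque': array([ 0.00014492, -0.09498688, -0.0242592 ]), 'gripper_width': 85.5286647207203}
```

Rotation is a quaternion; fix that.

```bash
sed -i "s/np.array(c\['rotation'\],float),c/Rotation.from_quat(c['rotation']).as_matrix(),c/; 1a from scipy.spatial.transform import Rotation" h.py; python3 -c "
from h import *
for n in('top','side'): print(cam(n)[4])"
```

```text
[[ 0.01219205 -0.98450752  0.17491797]
 [-0.99992328 -0.01162154  0.00428557]
 [-0.00218636 -0.1749568  -0.98457368]]
[[-0.69585584 -0.41036067  0.58939695]
 [-0.7181689   0.40245568 -0.56768201]
 [-0.00425178 -0.8183114  -0.57475941]]
```

View pics/top0.png

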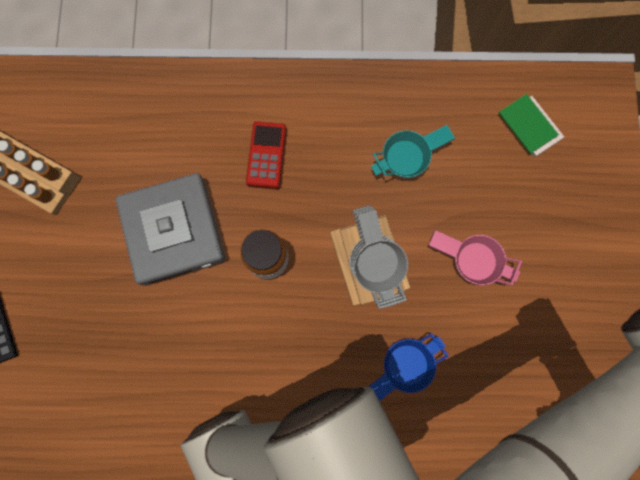

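View pics/side0.png

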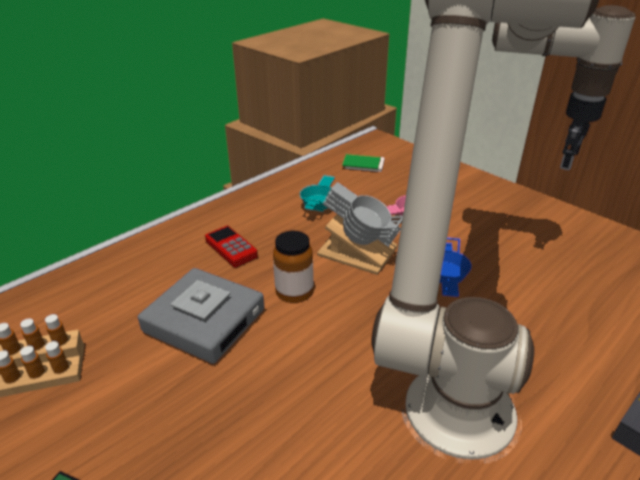

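Candidates (top view): grey nest (380,260) – chosen, the only steel one in a wooden holder; teal (405,155), pink (480,260) and blue (410,365) are look‑alikes. Check with a close crop and measure.

Run:
```python
from h import *
z=np.load('/tmp/top0.npz'); p,d=z['p'],z['d']; W=pts('top',d)
c=cv2.resize(p[195:320,320:430],None,fx=5,fy=5,interpolation=cv2.INTER_CUBIC)
s=np.load('/tmp/side0.npz')['p']
c2=cv2.resize(s[170:280,290:410],None,fx=5,fy=5,interpolation=cv2.INTER_CUBIC)
H=560; o=np.hstack([cv2.resize(c,(400,455)),cv2.resize(c2,(400,455))]); cv2.imwrite('pics/crop1.png',o)
hsv=cv2.cvtColor(p,cv2.COLOR_BGR2HSV)
g=(hsv[...,1]<50)
m=g.copy(); m[:200]=0;m[315:]=0;m[:,:325]=0;m[:,425:]=0
for r in range(205,312,4):
    cs=np.where(m[r])[0]
    if len(cs): 
        mid=int(np.median(cs)); print(r,cs.min(),cs.max(),mid,W[r,mid].round(0),W[r,cs.min()].round(0),W[r,cs.max()].round(0))
# scale
for (u,v) in [(165,225),(165,215),(150,240),(185,240),(185,210),(130,250),(205,190)]: print('scale',u,v,W[v,u].round(1))
```

```text
209 356 373 364 [ 547. -200.  147.] [ 549. -185.  137.] [ 540. -215.  176.]
213 354 376 365 [ 531. -199.  180.] [ 542. -181.  134.] [ 532. -220.  178.]
217 355 377 366 [ 524. -201.  178.] [ 535. -184.  127.] [ 525. -222.  174.]
221 356 378 367 [ 517. -203.  175.] [ 528. -186.  122.] [ 518. -224.  171.]
225 357 379 368 [ 510. -205.  170.] [ 520. -188.  123.] [ 510. -226.  171.]
229 359 380 369 [ 503. -208.  167.] [ 509. -191.  133.] [ 504. -229.  164.]
233 360 381 370 [ 496. -210.  162.] [ 502. -193.  130.] [ 497. -231.  161.]
237 361 387 374 [ 489. -218.  162.] [ 495. -196.  124.] [ 496. -248.  122.]
241 360 393 376 [ 482. -222.  154.] [ 490. -195.  108.] [ 486. -257.  135.]
245 356 397 376 [ 479. -225.  125.] [ 482. -187.  106.] [ 476. -264.  146.]
249 353 401 377 [ 472. -228.  122.] [ 474. -181.  103.] [ 470. -272.  139.]
253 352 404 378 [ 465. -230.  118.] [ 467. -180.   96.] [ 462. -278.  140.]
257 350 406 378 [ 457. -230.  113.] [ 459. -176.   97.] [ 455. -282.  135.]
261 350 406 378 [ 450. -231.  108.] [ 451. -176.   94.] [ 447. -282.  133.]
265 350 407 378 [ 442. -231.  106.] 
[... 337 characters left out ...]
 119.]
285 362 400 381 [ 403. -238.   98.] [ 400. -197.  126.] [ 402. -272.  119.]
289 367 401 381 [ 394. -236.  111.] [ 393. -208.  116.] [ 394. -274.  121.]
293 372 403 386 [ 386. -246.  112.] [ 387. -220.   95.] [ 386. -277.  122.]
297 374 405 391 [ 379. -256.  106.] [ 378. -222.  107.] [ 378. -281.  125.]
301 375 402 388 [ 370. -249.  114.] [ 371. -225.   99.] [ 370. -274.  130.]
305 378 390 384 [ 362. -239.  130.] [ 362. -228.  126.] [ 362. -251.  130.]
scale 165 225 [523.5 206.5  81.9]
scale 165 215 [546.9 210.9  71.9]
scale 150 240 [493.4 238.9  71.4]
scale 185 240 [493.5 164.9  75.9]
scale 185 210 [561.7 173.5  56.7]
scale 130 250 [474.3 284.8  55.5]
scale 205 190 [608.9 135.3  46.8]
```

View pics/crop1.png

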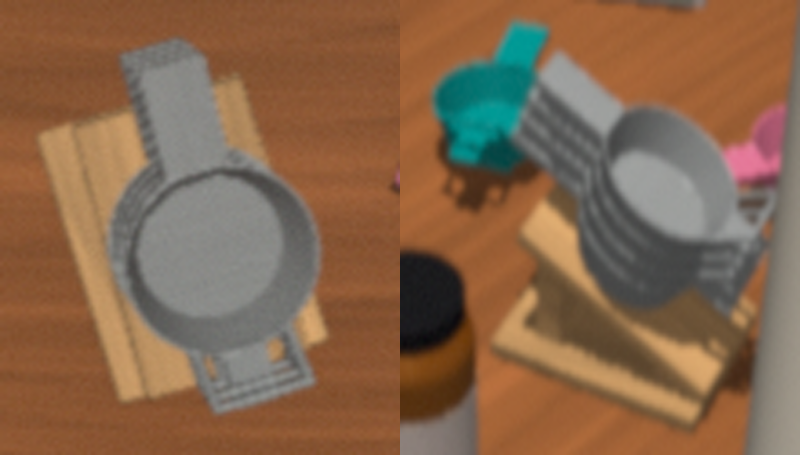

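```bash
cat > fit.py <<'E'
from h import *
from scipy.optimize import minimize
z=np.load('/tmp/top0.npz'); p,d=z['p'],z['d']; W=pts('top',d)
hsv=cv2.cvtColor(p,cv2.COLOR_BGR2HSV); g=hsv[...,1]<50
def box(r0,r1,c0,c1):
    P=W[r0:r1,c0:c1][g[r0:r1,c0:c1]]; return P[np.isfinite(P[:,0])]
def plane(P,it=6,t=3):
    Q=P
    for _ in range(it):
        c=np.median(Q,0); c=Q.mean(0); n=np.linalg.svd(Q-c)[2][2]; n*=np.sign(n[2]); Q=P[abs((P-c)@n)<t]
    return c,n,Q
H=box(205,238,352,390); c,n,Q=plane(H[H[:,2]>155])
print('handle n',n.round(3),'tilt',np.degrees(np.arccos(n[2])),'yaw',np.degrees(np.arctan2(-n[1],-n[0])),len(Q))
F=box(245,280,362,395); cf,nf,_=plane(F)
print('floor n',nf.round(3),'tilt',np.degrees(np.arccos(nf[2])),'yaw',np.degrees(np.arctan2(-nf[1],-nf[0])), 'handle above floor',(c-cf)@nf)
# handle edges -> yaw
xy=Q[:,:2]; rect=cv2.minAreaRect(xy.astype(np.float32)); print(rect)
ev=np.linalg.svd(xy-xy.mean(0))[2][0]; print('pca yaw',np.degrees(np.arctan2(*(ev*np.sign(ev[0]))[::-1])))
th=np.radians(24)
for yaw in (12,14,15,16,18):
    a=np.radians(yaw); h=np.array([np.cos(a),np.sin(a),0]); X=np.cos(th)*h+[0,0,np.sin(th)]; Y=np.array([-np.sin(a),np.cos(a),0]); Z=np.cross(X,Y)
    x,y=Q@X,Q@Y; b=np.percentile(y,[2,50,98]); print(yaw,'x',np.percentile(x,[1,99]).round(1),'y',b.round(1),'w',(b[2]-b[0]).round(1),'z',np.median(Q@Z).round(1),'floorz',np.median(F@Z).round(1))
# scale
S=W[195:265,120:220].reshape(-1,3); S=S[np.isfinite(S[:,0])]
Pl=S[abs(S[:,2]-72)<4]; print('plate rect',cv2.minAreaRect(Pl[:,:2].astype(np.float32)),'z',np.median(Pl[:,2]),len(Pl))
T=S[S[:,2]>80]; print('spindle top',T.mean(0),cv2.minAreaRect(T[:,:2].astype(np.float32)),len(T))
B=S[S[:,2]>25];print('body',cv2.minAreaRect(B[:,:2].astype(np.float32)))
E
python3 fit.py
```

```text
handle n [-0.395 -0.111  0.912] tilt 24.216901359113898 yaw 15.643208281166947 458
floor n [-0.389 -0.131  0.912] tilt 24.239595292358466 yaw 18.584695640403154 handle above floor 28.502114254627006
((509.4794616699219, -209.66529846191406), (52.30474853515625, 35.49312210083008), 17.800588607788086)
pca yaw 28.028104374774177
12 x [459.2 511.6] y [-328.2 -310.9 -293. ] w 35.3 z -30.6 floorz -59.5
14 x [448.5 501.4] y [-343.3 -326.6 -309. ] w 34.3 z -26.1 floorz -55.0
15 x [443.1 496.2] y [-351.  -334.4 -316.9] w 34.1 z -23.7 floorz -52.6
16 x [437.5 490.8] y [-358.4 -341.9 -324.6] w 33.7 z -21.4 floorz -50.1
18 x [426.  479.8] y [-373.3 -356.6 -339.8] w 33.5 z -16.4 floorz -45.1
plate rect ((526.2706909179688, 208.88507080078125), (91.3826675415039, 90.62116241455078), 17.558277130126953) z 71.88681136332252 1557
spindle top [525.95242182 207.88788281  83.11836291] ((525.4459228515625, 208.22164916992188), (29.085634231567383, 29.507272720336914), 17.577587127685547) 158
body ((520.7623901367188, 206.28317260742188), (153.782470703125, 215.2014617919922), 1.8945647478103638)
```

Nest: yaw ≈17.5°, tilt 24.2°, handle‑over‑floor height 28.5 (expected 29.5), handle width ≈35: consistent. Scale plate at (526,208.5), yaw 17.6°, 91 mm square, z 71.9: consistent. Work out the pre‑grasp.

```bash
cat > pl.py <<'E'
from h import *
a=np.radians(17.5); th=np.radians(24)
h=np.array([np.cos(a),np.sin(a),0]); X=np.cos(th)*h+[0,0,np.sin(th)]; Y=np.array([-np.sin(a),np.cos(a),0]); Z=np.cross(X,Y)
PH=np.array([506.8,-210.3,167.7])
def Rtool(X,Y,Z,s): return np.c_[-Z,s*Y,np.cross(-Z,s*Y)]
def delta(Rt,Pt):
    st=readout.read_state(); Rc=Rotation.from_quat(st['ee_rot'])
    return (Rotation.from_matrix(Rt)*Rc.inv()).as_rotvec(degrees=True).round(1),(Pt-st['position']).round(1),st['position'].round(1)
E
python3 - <<'E'
from pl import *
st=readout.read_state(); print(Rotation.from_quat(st['ee_rot']).as_matrix().round(2))
for s in(1,-1): print(s,delta(Rtool(X,Y,Z,s),PH+60*Z))
E
```

```text
[[-0.   -0.23  0.97]
 [ 0.    0.97  0.23]
 [-1.    0.   -0.  ]]
1 (array([  6.2, -23.2,   4.3]), array([341.3, 390.4,  24.5]), array([ 142.3, -608. ,  198. ]))
-1 (array([  35.2,    9.8, -171.9]), array([341.3, 390.4,  24.5]), array([ 142.3, -608. ,  198. ]))
```

Call:
arm_command --increments '[[[0,0,0],[15,15,40],0],[[0,0,0],[45,50,75],0],[[0,-4,0],[75,85,90],0],[[1,-8,1],[105,120,90],0],[[2,-12,2],[135,155,90],0]]'

```text
clock: 0.6
position: [278.7, -451.4, 289.0]
ee_rot: [-0.089, 0.621, 0.097, 0.773]
contact_force: [1.4, -0.3, 0.5]
gripper_width: 85.3
```

Call:
arm_command --increments '[[[1,-3,1],[30,35,0],0],[[2,-6,1],[60,70,0],0],[[3,-8,2],[95,105,0],0],[[4,-10,2],[125,140,0],0],[[4,-11,2],[155,175,0],0]]'

```text
clock: 1.1
position: [434.3, -275.2, 288.7]
ee_rot: [-0.081, 0.538, 0.123, 0.83]
contact_force: [-0.3, -0.8, -0.9]
gripper_width: 85.6
```

Run:
```python
from pl import *
print(delta(Rtool(X,Y,Z,1),PH+60*Z)); st=readout.read_state(); print(st['joints'].round(2),st['gripper_width'],st['clock'])
```

```text
(array([0.1, 0.1, 0.6]), array([ 49.3,  57.5, -66.2]), array([ 434.3, -275.2,  288.7]))
[-0.45  0.01 -0.19 -0.32 -1.07 -0.72] 85.6084604511137 1.1
```

Call:
arm_command --increments '[[[0,0,0],[15,20,0],0],[[0,0,0],[30,40,-15],0],[[0,0,0.5],[45,57,-35],0],[[0,0,0.5],[49,57.5,-66],0],[[0,0,0.5],[49,57.5,-66],0]]'

```text
clock: 1.6
position: [480.9, -215.6, 217.7]
ee_rot: [-0.081, 0.541, 0.129, 0.827]
contact_force: [-0.4, -0.4, -0.1]
gripper_width: 85.5
```

Run:
```python
from pl import *
p,d=get('top','top1'); s,_=get('side','side1')
print(delta(Rtool(X,Y,Z,1),PH-13*Z)); 
tcp=readout.read_state()['position']; print(proj('top',[tcp,PH]),proj('side',[tcp,PH]))
c=cv2.resize(p[150:310,310:450],(525,600)); c2=cv2.resize(s[120:280,280:440],None,fx=3,fy=3,interpolation=cv2.INTER_CUBIC)
cv2.imwrite('pics/c2.png',np.hstack([cv2.resize(c,(400,457)),cv2.resize(c2,(400,457))]))
```

```text
(array([0.1, 0. , 0. ]), array([ 28.7,   9.2, -66.9]), array([ 483.1, -217.9,  222.7]))
[[377.7931832  233.89168975]
 [370.4449957  226.98488331]] [[353.13640499 174.06007732]
 [343.28384331 191.57931516]]
```

View pics/c2.png

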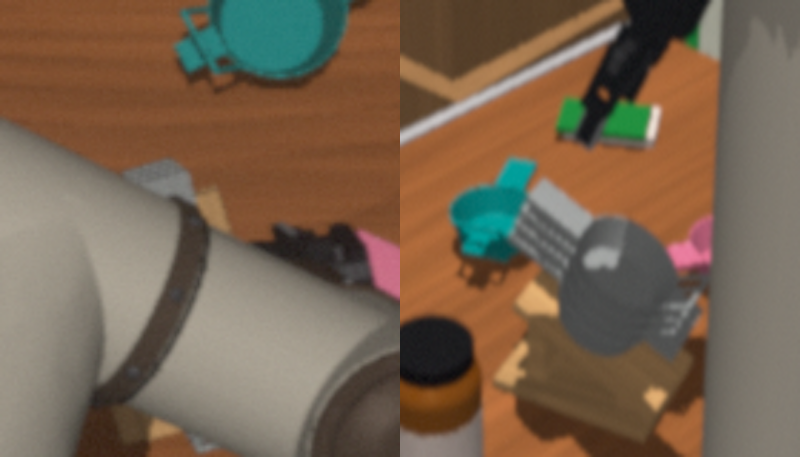

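Side view: the gripper hovers over the steel handle (finger tips at ≈(356,167), TCP expected at (353,174), tips stand back when open). The top view is blocked by the forearm. Descend.

Call:
arm_command --increments '[[[0,0,0],[10,3,-22],0],[[0,0,0],[18,6,-42],0],[[0,0,0],[25,8,-57],0],[[0,0,0],[28.5,9,-67],0],[[0,0,0],[28.5,9,-67],0]]'

```text
clock: 2.2
position: [511.7, -209.3, 155.6]
ee_rot: [-0.083, 0.538, 0.127, 0.829]
contact_force: [0.5, 0.1, 0.6]
gripper_width: 85.5
```

Run:
```python
from pl import *
s,_=get('side','side2')
print(delta(Rtool(X,Y,Z,1),PH-13*Z),readout.read_state()['contact_force'])
cv2.imwrite('pics/c3.png',cv2.resize(s[120:270,280:430],(600,600),interpolation=cv2.INTER_CUBIC))
```

```text
(array([0.1, 0.1, 0.1]), array([-0.1,  0.8, -0.7]), array([ 511.9, -209.5,  156.5])) [-0.34438041 -0.34741133  0.14846338]
```

View pics/c3.png

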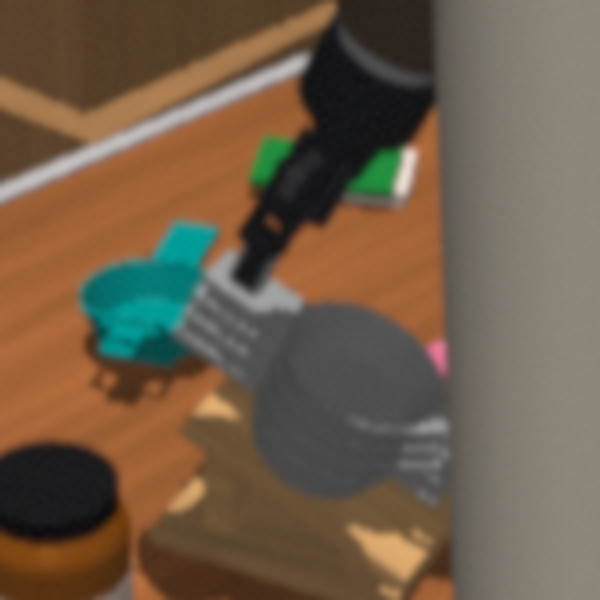

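The near finger tip at crop (250,285) stands beside the mid‑handle, as planned. Close.

Call:
arm_command --increments '[[[0,0,0],[0,0.5,-0.5],0.3],[[0,0,0],[0,0.5,-0.5],0.5],[[0,0,0],[0,0.5,-0.5],0.7],[[0,0,0],[0,0.5,-0.5],0.9],[[0,0,0],[0,0.5,-0.5],1]]'

```text
clock: 2.75
position: [511.9, -209.0, 156.2]
ee_rot: [-0.084, 0.538, 0.126, 0.829]
contact_force: [0.7, -0.2, -1.1]
gripper_width: 12.0
```

Call:
arm_command --increments '[[[0,0,0],[0,0,0],1],[[0,0,0],[0,0,0],1],[[0,0,0],[0,0,0],1],[[0,0,0],[0,0,0],1],[[0,0,0],[0,0,0],1]]'

```text
clock: 3.25
position: [511.9, -209.0, 156.2]
ee_rot: [-0.084, 0.538, 0.126, 0.829]
contact_force: [-1.2, -0.5, -0.4]
gripper_width: 0.0
```

Run:
```python
from pl import *
st=readout.read_state(); print(st['position'],st['contact_force'],st['wrist_torque'],st['gripper_width'])
T=st['position']; piv=PH-(81+54)*X
for t,l,dx in [(5,0,0),(10,0,0),(14,2,0),(18,4,0),(22,5,0),(22,5,8),(23,5,16),(23,5,25),(23,15,30),(23,60,40)]:
    r=Rotation.from_rotvec(-np.radians(t)*Y); print(t,l,dx,(-t*Y).round(1),(piv+r.apply(T-piv)-T+l*Z+dx*X).round(1))
```

```text
[ 511.93462917 -209.00781059  156.2122353 ] [-1.20299207 -0.49681726 -0.42085588] [-0.28821779  0.75500684 -0.05205069] 0.002860712952037229
5 0 0 [ 1.5 -4.8 -0. ] [-4.1 -1.3 11. ]
10 0 0 [ 3.  -9.5 -0. ] [-9.1 -2.9 21.7]
14 2 0 [  4.2 -13.4  -0. ] [-14.4  -4.6  31.7]
18 4 0 [  5.4 -17.2  -0. ] [-20.4  -6.4  41.3]
22 5 0 [  6.6 -21.   -0. ] [-26.4  -8.3  49.6]
22 5 8 [  6.6 -21.   -0. ] [-19.4  -6.1  52.8]
23 5 16 [  6.9 -21.9  -0. ] [-13.9  -4.4  57.9]
23 5 25 [  6.9 -21.9  -0. ] [-6.1 -1.9 61.5]
23 15 30 [  6.9 -21.9  -0. ] [-5.6 -1.8 72.7]
23 60 40 [  6.9 -21.9  -0. ] [-14.4  -4.5 117.9]
```

The fingers shut on nothing. Look before acting.

Run:
```python
from pl import *
s,ds=get('side','side3'); p,d=get('top','top3')
tcp=readout.read_state()['position']; print(proj('side',[tcp,PH]),proj('top',[tcp,PH]))
c1=cv2.resize(s[140:240,300:400],(400,400),interpolation=cv2.INTER_CUBIC);c2=cv2.resize(p[180:280,330:430],(400,400),interpolation=cv2.INTER_CUBIC)
cv2.imwrite('pics/c4.png',np.hstack([c1,c2]))
W=pts('side',ds)
for v in range(170,200,3): print(v,[ (u,*W[v,u].round(0)) for u in (325,330,336,342,348,354)])
```

```text
[[341.3327944  195.02819229]
 [343.28384331 191.57931516]] [[369.17500657 225.54676928]
 [370.4449957  226.98488331]]
170 [(325, np.float64(844.0), np.float64(-478.0), np.float64(-1.0)), (330, np.float64(835.0), np.float64(-493.0), np.float64(-4.0)), (336, np.float64(817.0), np.float64(-503.0), np.float64(-1.0)), (342, np.float64(806.0), np.float64(-520.0), np.float64(-2.0)), (348, np.float64(450.0), np.float64(-164.0), np.float64(266.0)), (354, np.float64(437.0), np.float64(-169.0), np.float64(270.0))]
173 [(325, np.float64(831.0), np.float64(-466.0), np.float64(-3.0)), (330, np.float64(817.0), np.float64(-475.0), np.float64(-1.0)), (336, np.float64(804.0), np.float64(-490.0), np.float64(-2.0)), (342, np.float64(785.0), np.float64(-499.0), np.float64(2.0)), (348, np.float64(460.0), np.float64(-175.0), np.float64(251.0)), (354, np.float64(435.0), np.float64(-167.0), np.float64(264.0))]
176 [(325, np.float64(757.0), np.float64(-393.0), np.float64(43.0)), (330, np.float64(744.0), np.float64(-401.0), np.float64(45.0)), (336, np.float64(787.0), np.float64(-472.0), np.float64(1.0)), (342,
[... 2232 characters left out ...]
24.0), np.float64(-182.0), np.float64(165.0)), (336, np.float64(510.0), np.float64(-188.0), np.float64(169.0)), (342, np.float64(502.0), np.float64(-201.0), np.float64(167.0)), (348, np.float64(495.0), np.float64(-214.0), np.float64(164.0)), (354, np.float64(490.0), np.float64(-231.0), np.float64(159.0))]
197 [(325, np.float64(703.0), np.float64(-340.0), np.float64(14.0)), (330, np.float64(539.0), np.float64(-196.0), np.float64(145.0)), (336, np.float64(516.0), np.float64(-194.0), np.float64(155.0)), (342, np.float64(496.0), np.float64(-195.0), np.float64(163.0)), (348, np.float64(489.0), np.float64(-209.0), np.float64(160.0)), (354, np.float64(487.0), np.float64(-228.0), np.float64(153.0))]
```

View pics/c4.png

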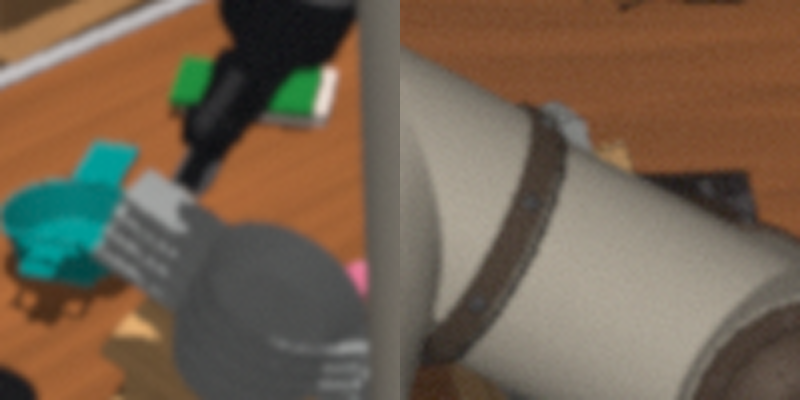

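Closed tips appear at pixel (347,188), on top of the handle face, while the reported TCP should project at (341,195): the tips stand short. Measure the finger in the tool frame.

Run:
```python
from pl import *
st=readout.read_state(); R=Rotation.from_quat(st['ee_rot']).as_matrix(); T=st['position']
print(R.round(3),T)
for tag in('side2','side3'):
    z=np.load(f'/tmp/{tag}.npz'); p,d=z['p'],z['d']; W=pts('side',d)
    L=(W-T)@R
    for v in range(164,194,3):
        print(tag,v,[(u,p[v,u].max(),*L[v,u].round(0).astype(int)) for u in range(337,356,3) if p[v,u].max()<110 and np.isfinite(L[v,u,0]) and abs(L[v,u]).max()<120])
tip=np.array([T+k*Z for k in(0,10,20,30)]); print(proj('side',tip))
print(proj('side',[T+42*Y+13*Z,T+42*Y]))
```

```text
[[ 0.39  -0.3    0.871]
 [ 0.12   0.954  0.275]
 [-0.913 -0.003  0.408]] [ 511.93852922 -209.01276968  156.20594112]
side2 164 []
side2 167 []
side2 170 []
side2 173 [(343, np.uint8(61), np.int64(-113), np.int64(73), np.int64(8)), (346, np.uint8(42), np.int64(-116), np.int64(70), np.int64(3))]
side2 176 [(340, np.uint8(104), np.int64(-97), np.int64(67), np.int64(12)), (343, np.uint8(24), np.int64(-103), np.int64(69), np.int64(6)), (346, np.uint8(52), np.int64(-97), np.int64(54), np.int64(2)), (352, np.uint8(25), np.int64(-119), np.int64(70), np.int64(-13)), (355, np.uint8(89), np.int64(-103), np.int64(42), np.int64(-14))]
side2 179 [(340, np.uint8(83), np.int64(-96), np.int64(75), np.int64(7)), (343, np.uint8(26), np.int64(-102), np.int64(76), np.int64(1)), (346, np.uint8(24), np.int64(-102), np.int64(69), np.int64(-4)), (349, np.uint8(25), np.int64(-110), np.int64(74), np.int64(-11)), (352, np.uint8(70), np.int64(-97), np.int64(50), np.int64(-12))]
side2 182 [(340, np.uint8(109), np.int64(-69), np.int64(49), np.int64(9)), (343, np.uint8(23), np.int64(-92), np.int64(73), np.int64(-2)
[... 1610 characters left out ...]
np.int64(-53), np.int64(9), np.int64(-3)), (352, np.uint8(63), np.int64(-58), np.int64(8), np.int64(-9))]
side3 185 [(346, np.uint8(37), np.int64(-41), np.int64(9), np.int64(0)), (349, np.uint8(38), np.int64(-49), np.int64(13), np.int64(-7)), (352, np.uint8(96), np.int64(-47), np.int64(4), np.int64(-12))]
side3 188 [(349, np.uint8(95), np.int64(-41), np.int64(11), np.int64(-10))]
side3 191 [(346, np.uint8(98), np.int64(-16), np.int64(-4), np.int64(-5)), (349, np.uint8(107), np.int64(-15), np.int64(-12), np.int64(-10))]
[[341.3327944  195.02819229]
 [342.87773273 192.23167984]
 [344.43883481 189.4059092 ]
 [346.01635563 186.55041878]]
[[335.57144951 199.22006487]
 [333.56641553 202.8923578 ]]
```

The tips really stand ≈30–37 mm behind the reported TCP along the finger axis (sideways they agree). I'll calibrate this offset by a light touch of the shut fingers on the handle face.

Call:
arm_command --increments '[[[0,0,0],[1.5,0.5,-3.5],1],[[0,0,0],[3,1,-7],1],[[0,0,0],[4,1.3,-10],1],[[0,0,0],[4.7,1.5,-11],1],[[0,0,0],[4.7,1.5,-11],1]]'

```text
clock: 3.85
position: [516.6, -207.4, 144.8]
ee_rot: [-0.084, 0.538, 0.127, 0.829]
contact_force: [0.3, 0.4, 0.9]
gripper_width: -0.1
```

Call:
arm_command --increments '[[[0,0,0],[0.4,0.1,-1],1],[[0,0,0],[0.8,0.2,-1.8],1],[[0,0,0],[0.8,0.2,-1.8],1],[[0,0,0],[0.8,0.2,-1.8],1],[[0,0,0],[0.8,0.2,-1.8],1]]'

```text
clock: 4.35
position: [517.4, -207.3, 143.1]
ee_rot: [-0.084, 0.538, 0.127, 0.829]
contact_force: [-0.0, -0.3, -0.1]
gripper_width: -0.1
```

Call:
arm_command --increments '[[[0,0,0],[0.5,0.2,-1.2],1],[[0,0,0],[1,0.3,-2.3],1],[[0,0,0],[1,0.3,-2.3],1],[[0,0,0],[1,0.3,-2.3],1],[[0,0,0],[1,0.3,-2.3],1]]'

```text
clock: 4.85
position: [518.4, -207.0, 140.8]
ee_rot: [-0.084, 0.538, 0.127, 0.829]
contact_force: [0.1, 0.3, 0.6]
gripper_width: 0.2
```

Run:
```python
from pl import *
st=readout.read_state(); R=Rotation.from_quat(st['ee_rot']).as_matrix(); T=st['position']; print(st['contact_force'],(PH-T)@R)
p,d=get('side','side4'); W=pts('side',d); L=(W-T)@R
for v in range(182,202,2):
    print(v,[(u,p[v,u].max(),*L[v,u].round(0).astype(int)) for u in range(337,356,3) if abs(L[v,u]).max()<90])
cv2.imwrite('pics/c5.png',cv2.resize(p[160:220,310:380],(700,600),interpolation=cv2.INTER_CUBIC))
```

```text
[0.09659633 0.27208444 0.60299182] [-29.47972211   0.24207746  -0.11688883]
182 [(346, np.uint8(24), np.int64(-84), np.int64(34), np.int64(-1))]
184 [(337, np.uint8(159), np.int64(-31), np.int64(-8), np.int64(24)), (343, np.uint8(98), np.int64(-53), np.int64(6), np.int64(8)), (346, np.uint8(25), np.int64(-63), np.int64(13), np.int64(1)), (349, np.uint8(22), np.int64(-89), np.int64(39), np.int64(-10)), (352, np.uint8(59), np.int64(-84), np.int64(27), np.int64(-14))]
186 [(337, np.uint8(161), np.int64(-27), np.int64(-7), np.int64(22)), (340, np.uint8(150), np.int64(-28), np.int64(-12), np.int64(16)), (343, np.uint8(59), np.int64(-54), np.int64(14), np.int64(5)), (346, np.uint8(26), np.int64(-58), np.int64(13), np.int64(-2)), (349, np.uint8(43), np.int64(-65), np.int64(15), np.int64(-8)), (352, np.uint8(109), np.int64(-62), np.int64(5), np.int64(-13))]
188 [(337, np.uint8(162), np.int64(-30), np.int64(4), np.int64(17)), (340, np.uint8(131), np.int64(-31), np.int64(-2), np.int64(12)), (343, np.uint8(35), np.int64(-49), np.int64(14), np.int64(2)), (349, np.uint8(71), np.int64(-51), np.int
[... 1732 characters left out ...]
8(81), np.int64(-33), np.int64(18), np.int64(-17)), (349, np.uint8(79), np.int64(-29), np.int64(8), np.int64(-22)), (352, np.uint8(79), np.int64(-28), np.int64(0), np.int64(-27)), (355, np.uint8(79), np.int64(-28), np.int64(-7), np.int64(-32))]
200 [(337, np.uint8(99), np.int64(-13), np.int64(20), np.int64(0)), (340, np.uint8(100), np.int64(-15), np.int64(17), np.int64(-6)), (343, np.uint8(79), np.int64(-12), np.int64(7), np.int64(-11)), (346, np.uint8(82), np.int64(-27), np.int64(18), np.int64(-19)), (349, np.uint8(80), np.int64(-33), np.int64(19), np.int64(-26)), (352, np.uint8(79), np.int64(-28), np.int64(5), np.int64(-30)), (355, np.uint8(75), np.int64(-23), np.int64(-8), np.int64(-35))]
```

View pics/c5.png

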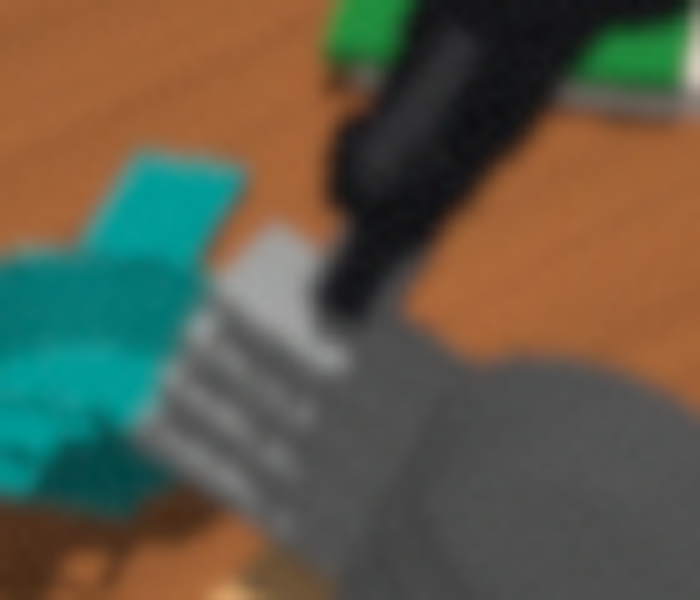

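Shut tips now at pixel (344,192), ≈5–8 mm off the handle face. Continue the touch.

Call:
arm_command --increments '[[[0,0,0],[0.5,0.2,-1.2],1],[[0,0,0],[1,0.3,-2.7],1],[[0,0,0],[1,0.3,-2.7],1],[[0,0,0],[1,0.3,-2.7],1],[[0,0,0],[1,0.3,-2.7],1]]'

```text
clock: 5.4
position: [519.7, -206.8, 138.4]
ee_rot: [-0.084, 0.538, 0.126, 0.829]
contact_force: [-0.3, -0.3, 1.4]
gripper_width: 0.1
```

Call:
arm_command --increments '[[[0,0,0],[0.4,0.1,-0.9],1],[[0,0,0],[0.8,0.2,-1.8],1],[[0,0,0],[0.8,0.2,-1.8],1],[[0,0,0],[0.8,0.2,-1.8],1],[[0,0,0],[0.8,0.2,-1.8],1]]'

```text
clock: 5.9
position: [521.3, -206.7, 137.4]
ee_rot: [-0.084, 0.537, 0.126, 0.83]
contact_force: [0.4, 0.6, 5.5]
gripper_width: -0.2
```

Call:
arm_command --increments '[[[0,0,0],[0.4,0.1,-0.9],1],[[0,0,0],[0.6,0.2,-1.4],1],[[0,0,0],[0.6,0.2,-1.4],1],[[0,0,0],[0.6,0.2,-1.4],1],[[0,0,0],[0.6,0.2,-1.4],1]]'

```text
clock: 6.4
position: [522.5, -206.8, 136.6]
ee_rot: [-0.085, 0.536, 0.126, 0.83]
contact_force: [0.8, 1.2, 5.4]
gripper_width: -0.4
```

Contact began at ≈32 mm reported TCP depth below the handle face, so shut tips = reported TCP −32 mm. Back off, open and set the tip depth to match (reported 45 mm below the face).

Call:
arm_command --increments '[[[0,0,0],[-1.5,-0.5,4],1],[[0,0,0],[-4,-1,8],0.5],[[0,0,0],[-4,-1,8],0],[[0,0,0],[-4,-1,8],0],[[0,0,0],[-4,-1,8],0]]'

```text
clock: 6.9
position: [518.1, -207.7, 144.1]
ee_rot: [-0.084, 0.537, 0.126, 0.83]
contact_force: [0.2, 0.2, -0.1]
gripper_width: 58.1
```

Run:
```python
from pl import *
print(delta(Rtool(X,Y,Z,1),PH-45*Z+1*X),readout.read_state()['gripper_width'])
```

```text
(array([0.2, 0.3, 0.1]), array([  7. ,   3.2, -17.1]), array([ 518.1, -207.7,  144.1])) 58.070436104261724
```

Call:
arm_command --increments '[[[0,0,0],[0,0,0],0],[[0,0,0],[0,0,0],0],[[0,0,0],[0,0,0],0],[[0,0,0],[3,1.5,-8],0],[[0.2,0.3,0.1],[7,3.2,-17],0]]'

```text
clock: 7.4
position: [525.1, -204.3, 126.7]
ee_rot: [-0.083, 0.539, 0.128, 0.829]
contact_force: [-0.5, 0.8, 0.2]
gripper_width: 85.4
```

Call:
arm_command --increments '[[[0,0,0],[0,0,0],0],[[0,0,0],[0,0,0],0.5],[[0,0,0],[0,0,0],1],[[0,0,0],[0,0,0],1],[[0,0,0],[0,0,0],1]]'

```text
clock: 7.9
position: [525.3, -204.4, 127.1]
ee_rot: [-0.083, 0.538, 0.128, 0.829]
contact_force: [0.5, 0.0, 1.4]
gripper_width: 34.3
```

Call:
arm_command --increments '[[[0,0,0],[0,0,0],1],[[0,0,0],[0,0,0],1],[[0,0,0],[0,0,0],1],[[0,0,0],[0,0,0],1],[[0,0,0],[0,0,0],1]]'

```text
clock: 8.4
position: [525.2, -204.4, 127.1]
ee_rot: [-0.083, 0.538, 0.128, 0.829]
contact_force: [0.3, 0.4, 0.5]
gripper_width: 34.3
```

```bash
cat > tip.py <<'E'
from pl import *
st=readout.read_state(); print(st['position'],st['contact_force'],st['wrist_torque'],st['gripper_width'])
T=st['position']; piv=PH-(81+54)*X
R=Rotation.from_quat(st['ee_rot']).as_matrix(); print((PH-T)@R)
for t,l,dx in [(3,0,0),(6,0,0),(10,0,0),(14,2,0),(18,4,0),(22,5,0),(22,5,8),(23,5,16),(23,5,25),(23,15,30),(23,60,40)]:
    r=Rotation.from_rotvec(-np.radians(t)*Y); print(t,l,dx,(-t*Y).round(1),(piv+r.apply(T-piv)-T+l*Z+dx*X).round(1))
E
python3 tip.py
```

```text
[ 525.18224047 -204.39690285  127.06982129] [0.27875238 0.37523823 0.5177286 ] [-0.33439613  0.94734249  0.00218834] 34.29056422077415
[-44.97009302  -0.08861334  -1.11697111]
3 0 0 [ 0.9 -2.9 -0. ] [-0.9 -0.3  7.4]
6 0 0 [ 1.8 -5.7 -0. ] [-2.2 -0.7 14.8]
10 0 0 [ 3.  -9.5 -0. ] [-4.4 -1.4 24.6]
14 2 0 [  4.2 -13.4  -0. ] [-8.1 -2.6 35.9]
18 4 0 [  5.4 -17.2  -0. ] [-12.4  -3.9  47. ]
22 5 0 [  6.6 -21.   -0. ] [-16.9  -5.3  57. ]
22 5 8 [  6.6 -21.   -0. ] [-10.   -3.1  60.2]
23 5 16 [  6.9 -21.9  -0. ] [-4.1 -1.3 65.7]
23 5 25 [  6.9 -21.9  -0. ] [ 3.7  1.2 69.3]
23 15 30 [  6.9 -21.9  -0. ] [ 4.2  1.3 80.5]
23 60 40 [  6.9 -21.9  -0. ] [ -4.6  -1.4 125.7]
```

Gripped (34 mm). Before tipping, check whether the 32 mm offset lies in the tool frame (start picture, tool straight down) – this matters for the rotation.

Run:
```python
from pl import *
T=np.array([142.25,-608,198.04]); print(proj('side',[T,T+[0,0,32],T+32*Z]))
z=np.load('/tmp/side0.npz'); p,d=z['p'],z['d']; W=pts('side',d)
R=Rotation.from_quat([-0.08034627,0.70256241,0.08170172,0.70233565]).as_matrix(); L=(W-T)@R
m=(p.max(2)<70); m[:120]=0; m[200:]=0; m[:,:540]=0; m[:,610:]=0; m&=(abs(L).max(2)<130)
for v in range(140,175,3):
    us=np.where(m[v])[0]
    if len(us): print(v,us.min(),us.max(),np.median(L[v,us],0).round(0))
```

```text
[[563.65154978 176.94603535]
 [567.06843122 165.2646396 ]
 [572.50283104 167.47646989]]
140 565 582 [-124.   69.   -5.]
143 565 581 [-119.   71.   -6.]
146 565 580 [-103.   47.  -10.]
149 563 579 [-97.  52.   4.]
152 563 578 [-98.  75.  -6.]
155 564 574 [-91.  72.  -5.]
158 563 571 [-74.  54.  -0.]
161 562 570 [-69.  58.  -0.]
164 562 569 [-60.  56.  -1.]
167 562 568 [-51.  54.  -2.]
```

The offset is fixed in the tool frame (tip at tool z ≈ −2 in both orientations), so the computed shifts hold. Tip the pan.

Call:
arm_command --increments '[[[0.5,-1.4,0],[-0.4,-0.1,3.7],1],[[0.9,-2.9,0],[-0.9,-0.3,7.4],1],[[1.8,-5.7,0],[-2.2,-0.7,14.8],1],[[2.4,-7.6,0],[-3.2,-1,19.7],1],[[3,-9.5,0],[-4.4,-1.4,24.6],1]]'

```text
clock: 8.9
position: [520.6, -205.6, 151.6]
ee_rot: [-0.071, 0.464, 0.135, 0.873]
contact_force: [0.9, -0.3, -0.7]
gripper_width: 34.6
```

```bash
sed -i 's/^T=st.*/T=np.array([525.18,-204.4,127.07]); piv=PH-(81+54)*X/; s/^for.*/for t,l,dx in [(10,0,0),(14,2,0),(18,4,0),(22,5,0),(22,5,8),(23,5,16),(23,5,25),(23,15,30),(23,60,40)]:/; s/r=Rot.*/r=Rotation.from_rotvec(-np.radians(t)*Y); G=r*Rotation.from_matrix(Rtool(X,Y,Z,1)); c=st["position"]; print(t,l,dx,(G*Rotation.from_quat(st["ee_rot"]).inv()).as_rotvec(degrees=True).round(1),(piv+r.apply(T-piv)+l*Z+dx*X-c).round(1))/' tip.py; python3 tip.py
python3 - <<'E'
from h import *
s,_=get('side','side5'); cv2.imwrite('pics/c6.png',cv2.resize(s[120:280,280:420],(525,600),interpolation=cv2.INTER_CUBIC))
E
```

```text
[ 520.64345019 -205.58617099  151.63306918] [ 0.89237463 -0.31228744 -0.73708268] [-0.36437528  1.2417284   0.02648646] 34.58278427176705
[-44.47540653  -0.07430066   6.73527978]
10 0 0 [-0.  0. -0.] [ 0.1 -0.2 -0. ]
14 2 0 [ 1.2 -3.8 -0. ] [-3.6 -1.4 11.3]
18 4 0 [ 2.4 -7.6 -0. ] [-7.9 -2.7 22.5]
22 5 0 [  3.6 -11.4  -0. ] [-12.4  -4.2  32.4]
22 5 8 [  3.6 -11.4  -0. ] [-5.4 -2.  35.6]
23 5 16 [  3.9 -12.4  -0. ] [ 0.4 -0.1 41.1]
23 5 25 [  3.9 -12.4  -0. ] [ 8.2  2.4 44.8]
23 15 30 [  3.9 -12.4  -0. ] [ 8.7  2.5 55.9]
23 60 40 [  3.9 -12.4  -0. ] [ -0.   -0.3 101.1]
```

View pics/c6.png

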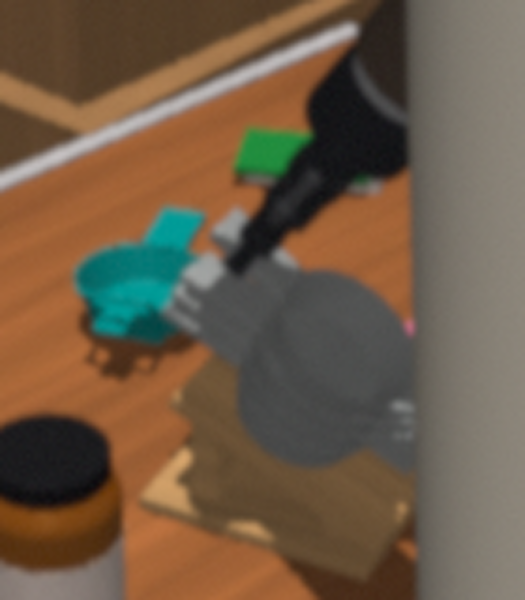

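The top handle alone has risen (crop (240,225)); the lower three stay stacked at (190,285). Continue tipping, then draw.

Call:
arm_command --increments '[[[0.6,-1.9,0],[-1.8,-0.7,5.6],1],[[1.2,-3.8,0],[-3.6,-1.4,11.3],1],[[2.4,-7.6,0],[-7.9,-2.7,22.5],1],[[3.6,-11.4,0],[-12.4,-4.2,32.4],1],[[3.6,-11.4,0],[-12.4,-4.2,32.4],1]]'

```text
clock: 9.45
position: [506.6, -211.5, 184.3]
ee_rot: [-0.056, 0.37, 0.139, 0.917]
contact_force: [-0.0, -0.5, -1.1]
gripper_width: 33.9
```

Call:
arm_command --increments '[[[0,0,0],[3.5,1.1,1.6],1],[[0,0,0],[7,2.2,3.2],1],[[0.3,-1,0],[12.8,4.1,8.7],1],[[0.3,-1,0],[16.7,5.3,10.5],1],[[0.3,-1,0],[20.6,6.6,12.4],1]]'

```text
clock: 9.95
position: [528.0, -204.5, 197.0]
ee_rot: [-0.055, 0.362, 0.14, 0.92]
contact_force: [0.3, 0.4, -0.9]
gripper_width: 34.2
```

```bash
python3 tip.py
python3 - <<'E'
from h import *
s,_=get('side','side6'); t,_=get('top','top6'); cv2.imwrite('pics/c7.png',np.hstack([cv2.resize(s[120:280,280:420],(400,457),interpolation=cv2.INTER_CUBIC),cv2.resize(t[190:330,320:440],(392,457),interpolation=cv2.INTER_CUBIC)]))
E
```

```text
[ 528.01894533 -204.47715063  196.95468287] [ 0.27816376  0.4157707  -0.8983648 ] [-0.46532907  1.55382226 -0.01027254] 34.185431694195024
[-41.79575284  -0.12344293  16.62922446]
10 0 0 [-4.  12.5  0.2] [ -7.3  -1.3 -45.3]
14 2 0 [-2.8  8.7  0.2] [-11.   -2.5 -34. ]
18 4 0 [-1.6  4.9  0.2] [-15.3  -3.8 -22.9]
22 5 0 [-0.4  1.   0.2] [-19.8  -5.3 -12.9]
22 5 8 [-0.4  1.   0.2] [-12.8  -3.1  -9.7]
23 5 16 [-0.1  0.1  0.2] [-7.  -1.2 -4.2]
23 5 25 [-0.1  0.1  0.2] [ 0.9  1.2 -0.6]
23 15 30 [-0.1  0.1  0.2] [ 1.3  1.4 10.6]
23 60 40 [-0.1  0.1  0.2] [-7.4 -1.4 55.8]
```

View pics/c7.png

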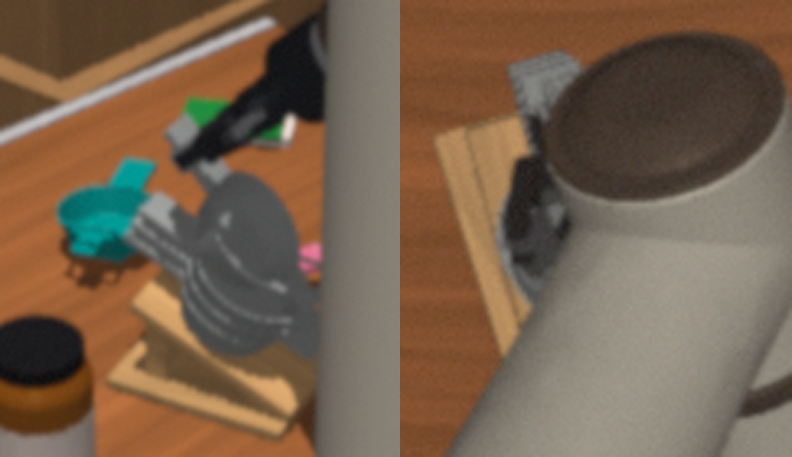

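The top pan is tipped and drawn out; lower pans remain stacked and force stays ≈ the pan's weight. Lift.

Call:
arm_command --increments '[[[0,0,0],[1,1,5],1],[[0,0,0],[1.3,1.4,10.6],1],[[0,0,0],[-1,0.8,22],1],[[0,0,0],[-4,0,38],1],[[0,0,0],[-7.4,-1.4,55.8],1]]'

```text
clock: 10.55
position: [520.3, -205.8, 253.5]
ee_rot: [-0.055, 0.362, 0.14, 0.92]
contact_force: [-0.0, 1.1, -1.3]
gripper_width: 34.1
```

Call:
arm_command --increments '[[[0,0,0],[0,0,20],1],[[0,0,0],[0,0,40],1],[[0,0,0],[0,0,60],1],[[0,0,0],[0,0,85],1],[[0,0,0],[0,0,110],1]]'

```text
clock: 11.05
position: [519.8, -205.6, 365.0]
ee_rot: [-0.055, 0.362, 0.14, 0.92]
contact_force: [0.1, -0.3, -0.7]
gripper_width: 34.2
```

```bash
cat > place.py <<'E'
from pl import *
st=readout.read_state(); T=st['position']; Rc=Rotation.from_quat(st['ee_rot']).as_matrix()
# pan in tool frame at grasp
R0=Rotation.from_quat([-0.083,0.538,0.128,0.829]).as_matrix(); T0=np.array([525.18,-204.4,127.07])
P0=np.c_[X,Y,Z]; O0=PH-81*X-45*Z
Rr=R0.T@P0; Or=R0.T@(O0-T0)
print('pan now',T+Rc@Or,(Rc@Rr).round(2).tolist(),st['joints'].round(2),st['clock'],st['contact_force'])
s=np.array([526,208.5,72]); 
for k in range(4):
    a2=np.radians(17.55+90*k); Rp=Rotation.from_euler('z',a2).as_matrix(); Rt=Rp@Rr.T; Tt=s-Rt@Or
    print(k,'rot',(Rotation.from_matrix(Rt)*Rotation.from_matrix(Rc).inv()).as_rotvec(degrees=True).round(1),'TCPtarget',Tt.round(1),'shift',(Tt-T).round(1),'reach',np.hypot(*Tt[:2]).round())
E
python3 place.py
```

```text
pan now [ 466.46481782 -222.21136619  304.83148346] [[0.65, -0.3, -0.7], [0.2, 0.95, -0.22], [0.73, 0.0, 0.68]] [-0.45 -0.05 -0.14 -0.67 -0.94 -0.57] 11.05 [ 0.12365425 -0.27850236 -0.72314365]
0 rot [-14.1  44.9   0.3] TCPtarget [604.3 233.4  72. ] shift [  84.4  438.9 -292.9] reach 648.0
1 rot [-46.2  24.   84.7] TCPtarget [501.1 286.8  72. ] shift [ -18.7  492.4 -292.9] reach 577.0
2 rot [  68.4   21.6 -164.8] TCPtarget [447.7 183.6  72. ] shift [ -72.1  389.2 -292.9] reach 484.0
3 rot [ 24.   46.1 -84.1] TCPtarget [550.9 130.2  72. ] shift [  31.   335.8 -292.9] reach 566.0
```

Call:
arm_command --increments '[[[-1.5,4.5,0],[5,25,-5],1],[[-3,9,0],[13,60,-10],1],[[-4.5,14,0],[22,100,-15],1],[[-6,19,0],[30,140,-20],1],[[-7.5,24,0],[38,180,-25],1]]'

```text
clock: 11.55
position: [557.2, -23.8, 341.2]
ee_rot: [-0.084, 0.554, 0.124, 0.819]
contact_force: [1.7, -0.8, -0.1]
gripper_width: 34.1
```

Call:
arm_command --increments '[[[-1.5,4.5,0],[8,45,-5],1],[[-3,9,0],[17,90,-10],1],[[-4.5,14,0],[25,135,-20],1],[[-5.5,18,0],[35,185,-35],1],[[-6.5,20.7,0],[44,225,-45],1]]'

```text
clock: 12.05
position: [601.7, 203.8, 295.8]
ee_rot: [-0.107, 0.698, 0.106, 0.7]
contact_force: [1.5, -0.6, -1.2]
gripper_width: 34.4
```

```bash
python3 place.py
```

```text
pan now [523.29273537 179.32476768 295.70758985] [[0.95, -0.3, -0.0], [0.3, 0.95, 0.0], [0.0, -0.0, 1.0]] [ 0.58  0.36  0.2   0.   -1.42 -1.85] 12.05 [ 1.53761706 -0.63702007 -1.21593939]
0 rot [0.1 0.1 0.3] TCPtarget [604.3 233.4  72. ] shift [   2.6   29.6 -223.8] reach 648.0
1 rot [-0.   0.1 90.3] TCPtarget [501.1 286.8  72. ] shift [-100.5   83.  -223.8] reach 577.0
2 rot [ 2.000e-01 -1.000e-01 -1.797e+02] TCPtarget [447.7 183.6  72. ] shift [-153.9  -20.1 -223.8] reach 484.0
3 rot [  0.1   0.  -89.7] TCPtarget [550.9 130.2  72. ] shift [ -50.8  -73.5 -223.8] reach 566.0
```

Call:
arm_command --increments '[[[0,0,0],[1,15,-15],1],[[0,0,0.3],[2,29,-50],1],[[0,0,0.3],[2.6,29.6,-90],1],[[0,0,0.3],[2.6,29.6,-125],1],[[0,0,0.3],[2.6,29.6,-150],1]]'

```text
clock: 12.55
position: [603.0, 232.8, 143.4]
ee_rot: [-0.109, 0.699, 0.107, 0.699]
contact_force: [0.2, -0.9, -0.9]
gripper_width: 34.3
```

Call:
arm_command --increments '[[[0,0,0],[0,0,0],1],[[0,0,0],[0,0,0],1],[[0,0,0],[0,0,0],1],[[0,0,0],[0,0,0],1],[[0,0,0],[0,0,0],1]]'

```text
clock: 13.05
position: [603.6, 233.2, 145.0]
ee_rot: [-0.108, 0.698, 0.108, 0.7]
contact_force: [-0.0, -0.5, -1.7]
gripper_width: 34.7
```

```bash
python3 place.py|head -2
python3 - <<'E'
from h import *
s,_=get('side','side7'); t,_=get('top','top7'); cv2.imwrite('pics/c8.png',np.hstack([cv2.resize(s[180:380,120:320],(400,400),interpolation=cv2.INTER_CUBIC),cv2.resize(t[130:310,90:270],(400,400),interpolation=cv2.INTER_CUBIC)]))
E
```

```text
pan now [525.36393533 208.36003861 144.84854318] [[0.95, -0.3, -0.0], [0.3, 0.95, 0.0], [0.0, -0.0, 1.0]] [ 0.62  0.46 -0.01  0.   -1.1  -1.88] 13.05 [-0.04369772 -0.48882862 -1.69768006]
0 rot [0.  0.1 0. ] TCPtarget [604.3 233.4  72. ] shift [  0.6   0.2 -73. ] reach 648.0
```

View pics/c8.png

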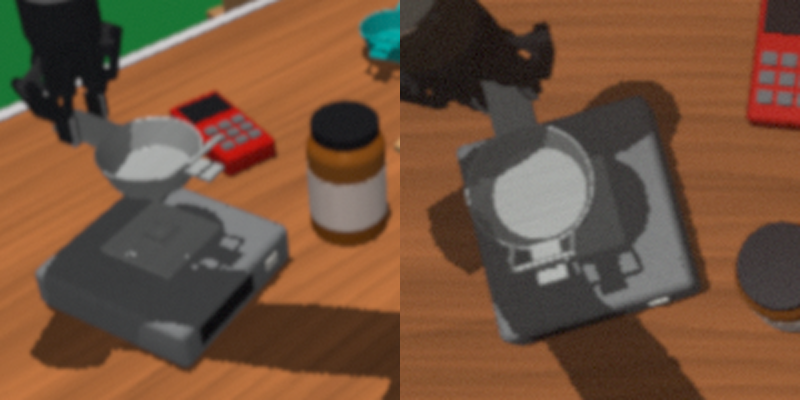

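The pan hangs over the scale level‑looking, handle away from the robot, collar above the spindle. Measure its actual pose from the top view.

```bash
cat > mp.py <<'E'
from pl import *
import sys
tag=sys.argv[1]; zo=float(sys.argv[2])
z=np.load(f'/tmp/{tag}.npz'); p,d=z['p'],z['d']; W=pts('top',d)
m=np.zeros(d.shape,bool); m[130:290,100:230]=1; sat=cv2.cvtColor(p,cv2.COLOR_BGR2HSV)[...,1]
m&=sat<60
F=m&(abs(W[...,2]-zo-15.5)<7)&(p.min(2)>150)
n,lab,stt,cen=cv2.connectedComponentsWithStats(F.astype(np.uint8)); k=1+np.argmax(stt[1:,4]); F=lab==k
Q=W[F]; c=Q.mean(0); nn=np.linalg.svd(Q-c)[2][2]; nn*=np.sign(nn[2])
def ray(u,v,zz):
    f,cx,cy,e,R,_=cam('top'); r=R@np.array([(u-cx)/f,(v-cy)/f,1]); return e+r*(zz-e[2])/r[2]
cnt=max(cv2.findContours(F.astype(np.uint8),cv2.RETR_EXTERNAL,cv2.CHAIN_APPROX_NONE)[0],key=len)[:,0]
w=np.array([ray(u,v,c[2])[:2] for u,v in cnt]); (ex,ey),ax,_=cv2.fitEllipse(w.astype(np.float32))
print('floor n',nn.round(3),'z',Q[:,2].mean(),'-> origin z',np.median(Q[:,2])-15.5,'centre',c.round(1),'ell',ex,ey,ax,cen[k])
Rm=W[m&(abs(W[...,2]-zo-45)<4)]
H=Rm[np.hypot(Rm[:,0]-ex,Rm[:,1]-ey)>56]; C=Rm[np.hypot(Rm[:,0]-ex,Rm[:,1]-ey)<57]
A=np.c_[2*C[:,:2],np.ones(len(C))]; s=np.linalg.lstsq(A,(C[:,:2]**2).sum(1),rcond=None)[0]
print('rim circle',s[:2],np.sqrt(s[2]+s[0]**2+s[1]**2),len(C))
v=H[:,:2]-[ex,ey]; far=v@[np.cos(.306),np.sin(.306)]
for nm,q in(('handle',far>58),('toe',far<-56)):
    if q.sum()>5: g=H[q].mean(0); print(nm,g.round(1),q.sum(),'yaw',np.degrees(np.arctan2(*((g[:2]-[ex,ey])*np.sign(far[q][0]))[::-1])))
E
python3 mp.py top7 145
python3 - <<'E'
from h import *
z=np.load('/tmp/top7.npz'); W=pts('top',z['d'])
for v in range(175,200,4): print(v,[tuple(W[v,u].round(0).astype(int)) for u in range(125,160,6)])
E
```

```text
floor n [-0.007 -0.004  1.   ] z 160.28622577408078 -> origin z 144.76118524049974 centre [522.2 206.7 160.3] ell 522.4022216796875 206.712646484375 (71.47954559326172, 77.47809600830078) [153.11344538 217.45294118]
rim circle [523.19818464 206.32225926] 52.398637731410005 385
handle [594.3 231.5 190. ] 338 yaw 19.03181145494461
toe [455.3 184.6 188.9] 145 yaw 18.20768718514596
175 [(np.int64(589), np.int64(246), np.int64(216)), (np.int64(598), np.int64(245), np.int64(189)), (np.int64(598), np.int64(233), np.int64(189)), (np.int64(598), np.int64(222), np.int64(189)), (np.int64(600), np.int64(212), np.int64(184)), (np.int64(655), np.int64(261), np.int64(1))]
179 [(np.int64(590), np.int64(257), np.int64(186)), (np.int64(589), np.int64(244), np.int64(190)), (np.int64(590), np.int64(233), np.int64(189)), (np.int64(590), np.int64(221), np.int64(190)), (np.int64(590), np.int64(210), np.int64(188)), (np.int64(646), np.int64(260), np.int64(2))]
183 [(np.int64(635), np.int64(327), np.int64(3)), (np.int64(581), np.int64(243), np.int64(191)), (np.int64(582), np.int64(232), np.int64(190)), (np.i
[... 575 characters left out ...]
), np.int64(222), np.int64(183)), (np.int64(570), np.int64(212), np.int64(178)), (np.int64(570), np.int64(201), np.int64(176))]
195 [(np.int64(593), np.int64(304), np.int64(56)), (np.int64(560), np.int64(243), np.int64(185)), (np.int64(562), np.int64(235), np.int64(176)), (np.int64(563), np.int64(225), np.int64(172)), (np.int64(566), np.int64(216), np.int64(164)), (np.int64(565), np.int64(204), np.int64(166))]
199 [(np.int64(551), np.int64(252), np.int64(189)), (np.int64(553), np.int64(244), np.int64(181)), (np.int64(555), np.int64(235), np.int64(174)), (np.int64(558), np.int64(228), np.int64(164)), (np.int64(558), np.int64(217), np.int64(162)), (np.int64(559), np.int64(205), np.int64(160))]
```

Measured pan centre ≈(522.8,206.4), yaw ≈18.5°, level; seat at (526,208.4), yaw 17.6°. Correct by (+3.5,+0.8) with −0.8° and descend.

Call:
arm_command --increments '[[[0,0,-0.8],[3.5,0.8,-5],1],[[0,0,-0.8],[3.5,0.8,-20],1],[[0,0,-0.8],[3.5,0.8,-35],1],[[0,0,-0.8],[3.5,0.8,-50],1],[[0,0,-0.8],[3.5,0.8,-50],1]]'

```text
clock: 13.65
position: [605.3, 233.0, 91.4]
ee_rot: [-0.104, 0.701, 0.102, 0.698]
contact_force: [-0.8, -0.3, -2.1]
gripper_width: 34.0
```

```bash
python3 place.py|head -1
python3 - <<'E'
from h import *
get('top','top8'); s,_=get('side','side8')
cv2.imwrite('pics/c9.png',cv2.resize(s[230:350,130:290],(800,600),interpolation=cv2.INTER_CUBIC))
E
python3 mp.py top8 95
```

```text
pan now [526.69930008 209.32910818  91.78830035] [[0.96, -0.29, 0.0], [0.29, 0.96, 0.0], [-0.0, -0.0, 1.0]] [ 0.62  0.51 -0.07  0.   -0.99 -1.9 ] 13.65 [-0.81220171 -0.25894527 -2.0558225 ]
floor n [0. 0. 1.] z 107.72640631051392 -> origin z 92.23662470603392 centre [524.2 208.1 107.7] ell 524.3720703125 208.1046905517578 (72.84327697753906, 77.20015716552734) [160.57628676 222.09834559]
rim circle [525.15545824 207.56062816] 52.7941470918198 181
handle [596.5 231.  138.2] 224 yaw 17.636128944466137
toe [458.  186.8 137.5] 92 yaw 17.772206177163792
```

View pics/c9.png

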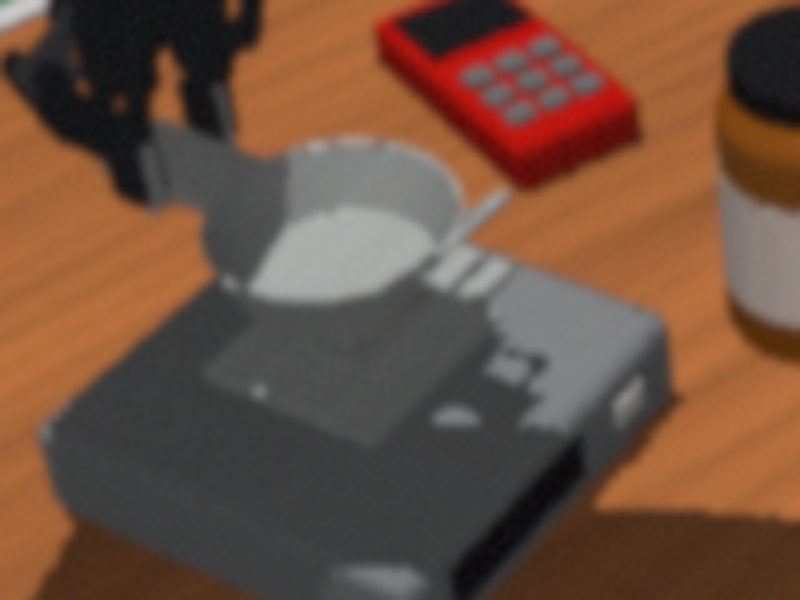

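Pan sits level just above the spindle, centred within ≈1 mm. Nudge +1 in x and lower gently.

Call:
arm_command --increments '[[[0,0,0],[1,0.4,-2],1],[[0,0,0],[1,0.4,-5],1],[[0,0,0],[1,0.4,-8],1],[[0,0,0],[1,0.4,-10],1],[[0,0,0],[1,0.4,-10],1]]'

```text
clock: 14.25
position: [607.9, 234.0, 83.8]
ee_rot: [-0.104, 0.699, 0.102, 0.7]
contact_force: [-0.4, -0.0, -1.0]
gripper_width: 34.3
```

Call:
arm_command --increments '[[[0,0,0],[0,0,-1.5],1],[[0,0,0],[0,0,-3],1],[[0,0,0],[0,0,-4.5],1],[[0,0,0],[0,0,-5],1],[[0,0,0],[0,0,-5],1]]'

```text
clock: 14.75
position: [607.8, 234.0, 78.7]
ee_rot: [-0.104, 0.699, 0.102, 0.7]
contact_force: [-0.1, 0.6, -1.1]
gripper_width: 34.4
```

Call:
arm_command --increments '[[[0,0,0],[0,0,-1],1],[[0,0,0],[0,0,-2],1],[[0,0,0],[0,0,-3],1],[[0,0,0],[0,0,-3.5],1],[[0,0,0],[0,0,-3.5],1]]'

```text
clock: 15.25
position: [607.6, 233.9, 75.0]
ee_rot: [-0.104, 0.7, 0.102, 0.699]
contact_force: [-1.0, -0.4, -0.6]
gripper_width: 34.5
```

Call:
arm_command --increments '[[[0,0,0],[0,0,-0.7],1],[[0,0,0],[0,0,-1.4],1],[[0,0,0],[0,0,-2],1],[[0,0,0],[0,0,-2],1],[[0,0,0],[0,0,-2],1]]'

```text
clock: 15.75
position: [607.6, 233.9, 73.0]
ee_rot: [-0.104, 0.7, 0.102, 0.699]
contact_force: [-0.0, 0.3, -0.6]
gripper_width: 34.1
```

```bash
python3 place.py|head -1; python3 -c "
from h import *
get('top','top9')"; python3 mp.py top9 73
```

```text
pan now [528.95900819 210.19853826  73.03158491] [[0.96, -0.29, 0.0], [0.29, 0.96, 0.0], [-0.0, -0.0, 1.0]] [ 0.62  0.53 -0.08  0.   -0.95 -1.9 ] 15.75 [-0.04969959  0.30018057 -0.56737935]
floor n [-0.009 -0.     1.   ] z 88.98516932962242 -> origin z 73.57605699231749 centre [526.3 208.9  89. ] ell 526.525634765625 208.87136840820312 (71.8617172241211, 77.66632080078125) [162.95528069 222.97621313]
rim circle [527.230027   208.23423125] 52.16965252451018 342
handle [598.1 231.7 118.4] 287 yaw 17.688062203707293
toe [458.9 187.9 117.7] 128 yaw 17.245054608811433
```

Collar is over the spindle, ≈1 mm to go.

Call:
arm_command --increments '[[[0,0,0],[0,0,-0.5],1],[[0,0,0],[0,0,-1],1],[[0,0,0],[0,0,-1],1],[[0,0,0],[0,0,-1],1],[[0,0,0],[0,0,-1],1]]'

```text
clock: 16.3
position: [607.6, 233.9, 72.0]
ee_rot: [-0.104, 0.7, 0.102, 0.699]
contact_force: [-1.1, 0.3, -0.8]
gripper_width: 34.5
```

Call:
arm_command --increments '[[[0,0,0],[0,0,-0.4],1],[[0,0,0],[0,0,-0.8],1],[[0,0,0],[0,0,-0.8],1],[[0,0,0],[0,0,-0.8],1],[[0,0,0],[0,0,-0.8],1]]'

```text
clock: 16.8
position: [607.8, 234.0, 71.4]
ee_rot: [-0.104, 0.699, 0.102, 0.7]
contact_force: [0.7, 0.2, 0.3]
gripper_width: 34.3
```

Contact beginning. A last half millimetre, then release.

Call:
arm_command --increments '[[[0,0,0],[0,0,-0.5],1],[[0,0,0],[0,0,-0.5],1],[[0,0,0],[0,0,-0.5],1],[[0,0,0],[0,0,-0.5],1],[[0,0,0],[0,0,-0.5],1]]'

```text
clock: 17.3
position: [608.0, 234.0, 71.1]
ee_rot: [-0.104, 0.699, 0.102, 0.7]
contact_force: [-0.0, 0.0, 2.5]
gripper_width: 34.4
```

Call:
arm_command --increments '[[[0,0,0],[0,0,0],0.8],[[0,0,0],[0,0,0],0.5],[[0,0,0],[0,0,0],0.3],[[0,0,0],[0,0,0],0],[[0,0,0],[0,0,0],0]]'

```text
clock: 17.8
position: [607.9, 234.0, 71.0]
ee_rot: [-0.104, 0.699, 0.102, 0.7]
contact_force: [0.7, 0.6, 0.7]
gripper_width: 83.3
```

Call:
arm_command --increments '[[[0,0,0],[0,0,0],0],[[0,0,0],[0,0,8],0],[[0,0,0],[0,0,20],0],[[0,0,0],[0,0,45],0],[[0,0,0],[0,0,80],0]]'

```text
clock: 18.3
position: [607.1, 233.5, 151.2]
ee_rot: [-0.104, 0.7, 0.102, 0.699]
contact_force: [1.0, 1.0, 0.6]
gripper_width: 85.2
```

Call:
arm_command --increments '[[[0,0,0],[-10,-20,30],0],[[0,0,0],[-30,-50,60],0],[[0,0,0],[-50,-90,90],0],[[0,0,0],[-60,-130,110],0],[[0,0,0],[-60,-130,110],0]]'

```text
clock: 18.8
position: [547.5, 100.4, 267.9]
ee_rot: [-0.102, 0.697, 0.101, 0.703]
contact_force: [-0.3, 0.1, 0.2]
gripper_width: 85.2
```

```bash
python3 -c "
from h import *
t,_=get('top','top10'); s,_=get('side','side10'); print(readout.read_state()['position'],readout.read_state()['clock'])
cv2.imwrite('pics/c10.png',np.hstack([cv2.resize(s[150:380,120:420],(450,345)),cv2.resize(t[130:330,90:270],(310,345))]))"; python3 mp.py top10 72; sed 's/top0/top10/' fit.py > fit2.py; python3 fit2.py | head -8
```

```text
[547.21649606 102.91577468 263.39997208] 18.9
floor n [0.017 0.002 1.   ] z 87.82392894181106 -> origin z 72.3183928054093 centre [546.4 219.4  87.8] ell 546.40966796875 219.69180297851562 (31.68235969543457, 76.12566375732422) [158.65206813 213.51581509]
rim circle [534.95700057 212.4802147 ] 48.146992219521834 217
toe [468.6 190.2 116.8] 224 yaw 20.731715811105076
handle n [-0.346 -0.103  0.932] tilt 21.175009228616787 yaw 16.587132895111488 219
floor n [-0.389 -0.122  0.913] tilt 24.055177054227865 yaw 17.47330334246884 handle above floor 28.92748931803735
((525.3944702148438, -204.69622802734375), (31.947790145874023, 34.796810150146484), 19.3232479095459)
pca yaw -72.65107901038469
12 x [482.1 511.1] y [-325.8 -308.  -292.3] w 33.5 z -46.5 floorz -75.5
14 x [472.1 501.1] y [-342.  -324.5 -308.9] w 33.2 z -41.9 floorz -71.0
15 x [466.9 496. ] y [-350.2 -332.4 -316.9] w 33.2 z -39.6 floorz -68.5
16 x [461.6 490.5] y [-358.  -340.3 -324.8] w 33.2 z -37.2 floorz -66.1
```

View pics/c10.png

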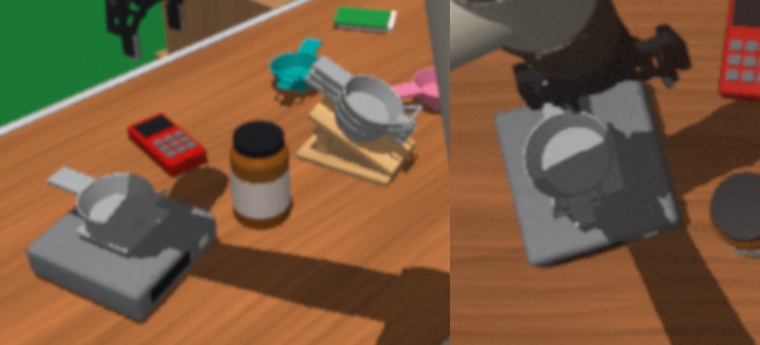

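The pan sits on the scale with the nest's three lower pans in place (floor plane exactly 16 mm lower than before). The arm's shadow spoiled the floor mask; refit by depth alone.

```bash
sed -i 's/&(p.min(2)>150)//; s/<7)/<5)/' mp.py; python3 mp.py top9 73; python3 mp.py top10 72
```

```text
floor n [-0.009 -0.006  1.   ] z 89.10666587024767 -> origin z 73.69168810040742 centre [528.9 210.7  89.1] ell 529.22216796875 210.72598266601562 (82.4903564453125, 83.13917541503906) [162.12598425 221.72283465]
rim circle [528.413146  208.5907197] 52.1963261924276 349
handle [599.7 232.4 118.4] 258 yaw 17.124239598319356
toe [461.3 188.4 117.7] 150 yaw 18.187855431294576
floor n [-0.001 -0.008  1.   ] z 88.0723025331128 -> origin z 72.60678247289479 centre [529.4 210.7  88.1] ell 529.5659790039062 210.69224548339844 (82.56996154785156, 83.53897857666016) [162.27167183 221.59210526]
rim circle [528.29465897 208.77333581] 51.996241289371476 317
handle [589.8 238.1 116.5] 25 yaw 24.509864037145856
toe [461.3 188.2 116.9] 149 yaw 18.24981359444356
```

```bash
python3 -c "
from h import *
arm.job_done(); print(readout.read_state()['clock'])"
```

```text
the job is handed in; nothing more can be done
the job is handed in; nothing more can be done
```

I took the top steel pan out of the nest and set it on the scale with its collar over the spindle. I then let go, moved the arm clear, and handed in at about 19 s. No verdict was reported.

To free the pan I gripped the sides of its handle, tipped it 22–23° about the toe end, drew it 25 mm towards the handle end and lifted.

**First grasp missed:** the fingertips stood about 32 mm short of the reported TCP along the finger axis. I calibrated that with a light touch of about 5 N on the handle, and the second grasp held.

**Last checks:**
- **Pan on the scale:** its origin is at 72.6 mm against the 72 mm seat, and it is level within about 0.01 rad. The toe direction reads 18.2° against the scale's 17.6°.
- **Placing force:** the strongest reading was about 2.5 N.
- **Sideways position:** the fits disagree by 2–4 mm. The unshadowed bright-floor fit just before release gave (526.5, 208.9) against the seat at (526, 208.4). The later depth-only fits gave about (528–529.5, 209–211), and the same fits read alike before and after release. The arm's shadow spoiled the bright-floor fit after release.
- **Nest:** the exposed bowl floor is 16 mm lower than before, which is exactly one pan. The next handle is within about 2 mm of where it should be.
- **Bystanders:** the jar and card reader look untouched in the pictures.

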